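# Pan the inspection camera onto the steel plate with its joystick

## Task

Turn the inspection camera as far as it goes towards the steel plate, so that its lens points over the green marker on its base: tilt the stick with the orange knob towards the green dot on its console, hold it there until the camera has come to its stop, then let go so that the stick springs back upright. Leave the stick with the grey knob alone and do not touch the camera.

Things in the scene. Friction and masses are not known exactly. Their poses are not given: they have to be found in the camera images.
- orange_knob (a point): Centre of the orange ball knob (28 mm across) on the camera's joystick; it moves with the stick. Upright: 105 mm above the table, over the console's origin. The 9 mm steel stick tilts any way about a pivot 75 mm straight below (30 mm above the table), up to 0.5 rad along each console axis, and springs upright when let go. Held at 0.35 rad: knob 26 mm out, 4.5 mm lower, about 4 N.
- orange_console: Console of the orange stick: black box with grey top, 90 x 90 x 36 mm, fixed. Origin: centre of its underside, z up. Big green dot (12 mm) on its -y side, 32.5 mm from the middle, small white dots on the others. A like console has a grey knob; they may have swapped places. Knob towards -y: the camera turns to its marker, about 0.8 rad/s at 0.35 rad, none below 0.08 rad; upright: it stays.
- camera_pan (a joint): Pan angle of the camera's white head about the vertical (rad), counter-clockwise from above positive; at 0 the lens faces the -x side of its base. Starts between -0.6 and 0.3. The stop at +1.4 is where the lens points over the green marker, at the steel plate; driving on against the stop does no harm. Tilting the orange stick away from the green dot turns it back.
- inspection_camera: Inspection camera: dark round base 80 mm in diameter, fixed to the table, with a post and a white head (56 x 42 x 36 mm, black lens), 135 mm high in all; a small green marker lies on the base's rim. Origin at the centre of the base's underside, z up. Not to be touched.
- grey_knob (a point): Centre of the grey ball knob (28 mm across, 105 mm above the table) of the other, like joystick console, which does not belong to this camera. Not to be moved.

How it is judged (in metres and radians):
On the way:
1. the orange-knobbed stick is held tilted towards the green dot of its console (y of orange_knob in the frame of orange_console below -0.009 m and x of orange_knob in the frame of orange_console between -0.013 and 0.013 m), for 0.5 s.
At the end, for the whole second after the job is handed in: The camera stands at its stop by the green marker (pan angle within 0.15 rad of 1.4) and the orange-knobbed stick, let go, is upright again (knob within 8 mm of the middle along both console axes) (value of joint camera_pan above 1.25 rad and y of orange_knob in the frame of orange_console between -0.008 and 0.008 m and x of orange_knob in the frame of orange_console between -0.008 and 0.008 m); the robot touches nothing.
It fails at once if the grey-knobbed stick is moved by more than 10 mm at its knob (distance of grey_knob from where it was at the start of the episode above 0.01 m).
It fails at once if the robot touches the inspection camera (contact force between any of the fingers, the arm and inspection_camera above 1 N).
It also fails if it takes over 32 s, if anything falls off the work surface, if the arm or the gripper's body presses on something with over 40 N, if the wrist force passes 120 N, or if a joint passes its speed limit or range.

## Robot

A 6-joint arm with a two-finger parallel gripper is mounted at the origin on a cart in front of the work surface, level with it; the furniture and walls round the work are solid. World frame = base frame: x ahead of the robot, y to its left, z up, the work surface at z = 0. Lengths are in m, angles in degrees, forces in N, time in s.
With the tool pointing down it reaches from about 0.4 to 0.825 m from the base axis. Payload 7 kg.
Tool frame: the origin (TCP) lies between the finger pads; the fingertips stand 25 mm ahead of it and the grasp point (between the pads) lies 6 mm ahead of it; z points along the fingers, y is the line along which they close (so a half turn about z gives the same grasp; the last joint's range is limited). The gripper opens to 88 mm and grips with 3 to 60 N. Pads are 19 mm wide; open, the fingers measure 130 mm over their backs; the gripper's body (78 mm by 193 mm) begins 47 mm behind the grasp point.
Start: joints at [-54.196, 20.546, 0.682, 0, -70.136, -16.507], TCP at [0.223, -0.637, 0.252] pointing down, gripper open.
Joint ranges: [-176.03, 176.03], [-82.01, 121.73], [-58.28, 71.71], [-173.87, 95.51], [-174.79, -0.11], [-173.66, 173.66]. Speed limits (degrees/s): [136.94, 136.94, 172.46, 180, 180, 180].

## Interface

Orientations are given as [roll, pitch, yaw] about the fixed x, y, z axes, in that order (R = Rz(yaw) Ry(pitch) Rx(roll)).
In Python, from plant import ctrl, cam, order, probe_bus gives the robot as it stands (ctrl), with the cameras (cam), the job (order) and the readings (probe_bus).
- The arm moves only by the shell command python3 drive.py 'ROWS'. ROWS is a JSON list of rows, 1 to 8 of them, each of 5 numbers: dx, dy, dz in parts of the range, where 1.0 means 0.5 m, then a turn about the tool's z in a scale on which 1.0 is 360 degrees, then the finger opening in m; each row is the pose to reach, as a shift and turn from the pose commanded when the command began, along the tool's axes at that moment; what a row does not reach only later rows make up. A row lasts 1/8 s, in which the tool goes at most 0.0625 m and 10.7 degrees, less where a joint would pass 70% of its speed; a pose out of reach is approached as far as the arm can. The fingers move at their own pace and stop on an object; the grip force is fixed at half the most. Time passes only in rows, so rows that do not move let the fingers close. It prints the time, the measured TCP pose, the force, the opening and the grip force at its end. Input that does not fit is refused with a message, and nothing moves.
- probe_bus.get_obs(): the state, without advancing time (a new reading comes with each control period).
- cam.snapshot(name): name is "scene" or "side" or "wrist"; returns a dict with "frame" (480x640x3 uint8, red, green, blue), "z_map" (480x640 float32, m along the optical axis (not along the pixel's ray), 0 where there is no reading), "fovy" (degrees; the focal length in pixels is half the picture's height over the tangent of half this angle, whatever the lens; pixels are square), "cx", "cy" (the principal point, pixels), "R" (3x3) and "t" (3): a world point X has camera coordinates R X + t; the wrist camera has in their place "T_tool_cam" (4x4, takes a point from camera to tool coordinates, whose origin is the TCP and whose axes are the flange's). Camera axes: x right, y down, z forward; pixel columns grow to the right and rows downward; lengths in m; the calibration is good to about 2 mm. A picture is of the moment at which its call begins: read the wrist's pose just before it.
- order.close_job(): hands the job in; it is judged then, once.
The state is a dict: "clock": time; "joint_pos": joint angles; "qvel": joint speeds; "tau": joint torques, N m; "tool_pos": TCP position; "orientation": TCP orientation; "force": force on the tool from outside, world axes, zero at the start; "moment": the same for the moment, N m; "opening": finger opening in m; "gripper_force": force on a finger pad.
Only numpy, scipy, OpenCV 4.12 (cv2) and the standard library are available. Lean on these libraries where they do the work, as an engineer would, in place of code of your own. Each camera call takes 0.05 s, during which the arm holds its last target. There are 200 camera calls.

## Working session

There is one attempt and no reset: what is moved stays moved. The work goes in short steps, Python scripts to look and compute and a shell command to move; the robot and the scene stay as the last step left them, time stands still between calls to the robot, and variables do not carry over. Pictures are saved under pics/ and viewed, at most 10 in all, crops included, and the job is handed in when it is done.

```bash
mkdir -p pics; python3 - <<'E'
from plant import ctrl, cam, order, probe_bus
import cv2,numpy as np
o=probe_bus.get_obs();print(o['clock'],o['tool_pos'],o['orientation'],o['opening'])
for n in('scene','side'):
    s=cam.snapshot(n);np.savez('pics/%s0.npz'%n,**s);cv2.imwrite('pics/%s0.png'%n,s['frame'][:,:,::-1]);print(n,s['fovy'],s['cx'],s['cy'],s['R'],s['t'])
E
```

```text
0.0 [ 0.2228691  -0.63666903  0.25062265] [ 1.79903556e+02 -8.77415484e-03 -1.60711819e+02] 0.08774596287946812
scene 50.48320771716472 313.1829285194801 242.13428920739386 [[ 0.47221454 -0.88147148  0.00463203]
 [-0.46825026 -0.25529229 -0.84591225]
 [ 0.74683005  0.39728311 -0.53330198]] [-0.49979507  0.28677402  0.58962751]
side 49.923483338073524 321.7858451855604 234.91521384482292 [[ 0.83704864  0.54687142 -0.01676989]
 [ 0.20277994 -0.33855393 -0.91883705]
 [-0.50816323  0.76571071 -0.39428066]] [-0.36048268 -0.11295653  1.36331145]
```

View pics/scene0.png

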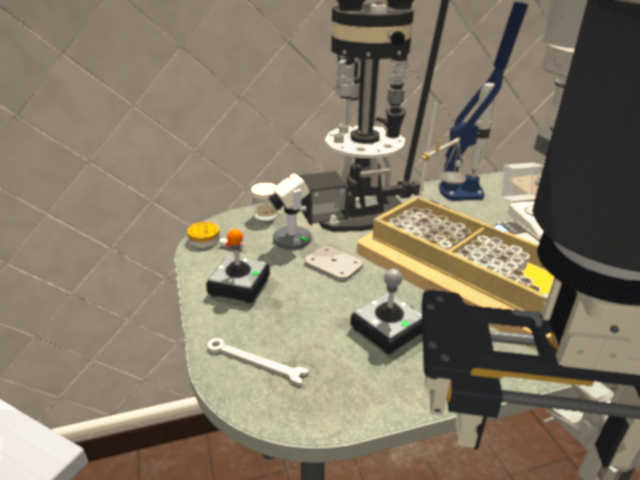

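View pics/side0.png

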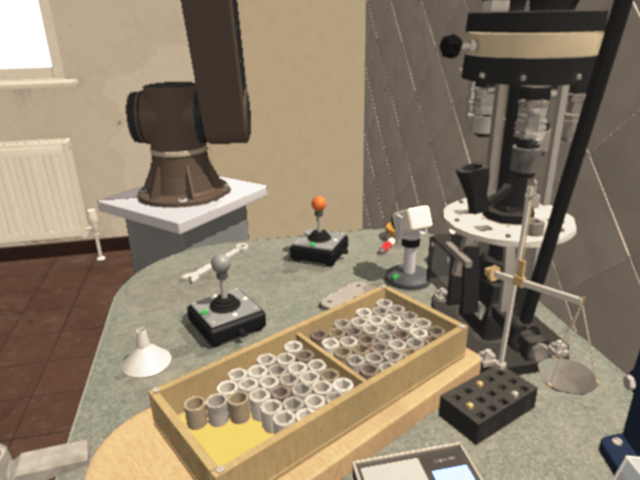

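The scene view has the orange knob at about (235,238) with its green dot near (254,273), the grey knob at (393,277) and the camera at (292,215). The side view has the orange knob at (319,203), the dot near (313,244), the grey knob at (221,262) and the camera at (410,245). Next I measure these.

```bash
cat > h.py <<'E'
import cv2,numpy as np
def ray(s,u,v):
    f=240/np.tan(np.radians(float(s['fovy']))/2)
    d=s['R'].T@np.array([(u-s['cx'])/f,(v-s['cy'])/f,1]);return -s['R'].T@s['t'],d
def plane(s,u,v,z):
    c,d=ray(s,u,v);return c+d*(z-c[2])/d[2]
def tri(a,pa,b,pb):
    A=[];y=[]
    for s,p in((a,pa),(b,pb)):
        c,d=ray(s,*p);d/=np.linalg.norm(d);P=np.eye(3)-np.outer(d,d);A.append(P);y.append(P@c)
    return np.linalg.lstsq(np.vstack(A),np.hstack(y),rcond=None)[0]
def blobs(s,col,roi,amin=4):
    h=cv2.cvtColor(s['frame'],cv2.COLOR_RGB2HSV);lo,hi={'orange':((4,180,120),(14,255,255)),'green':((45,120,60),(85,255,255)),'white':((0,0,190),(179,40,255))}[col]
    m=cv2.inRange(h,lo,hi);k=np.zeros_like(m);x0,y0,x1,y1=roi;k[y0:y1,x0:x1]=m[y0:y1,x0:x1]
    n,_,st,c=cv2.connectedComponentsWithStats(k)
    return [(st[i,4],*c[i].round(1)) for i in range(1,n) if st[i,4]>=amin]
E
python3 - <<'E'
from h import *
a=np.load('pics/scene0.npz');b=np.load('pics/side0.npz')
np.set_printoptions(precision=4,suppress=True)
ba=blobs(a,'orange',(215,220,255,255));bb=blobs(b,'orange',(305,190,335,215));print(ba,bb)
oa=max(ba);ob=max(bb);print('knob',tri(a,oa[1:],b,ob[1:]),plane(a,*oa[1:],.105),plane(b,*ob[1:],.105))
for s,rois in((a,[(200,250,275,305),(350,290,425,350),(270,225,315,250)]),(b,[(285,230,350,265),(185,290,270,345),(380,260,435,290)])):
    for i,r in enumerate(rois):
        for g in blobs(s,'green',r): print(i,g,plane(s,*g[1:],.036 if i<2 else .02))
print('grey',tri(a,(393,277),b,(221,262)))
print('head',tri(a,(291,190),b,(412,219)))
print('wrench/bowl',plane(a,203,238,.02))
for s,n,r in((a,'a',(190,220,320,310)),(b,'b',(280,190,440,290))):
    x0,y0,x1,y1=r;cv2.imwrite('pics/c%s.png'%n,cv2.resize(s['frame'][y0:y1,x0:x1,::-1],None,fx=4,fy=4,interpolation=3))
i1=cv2.imread('pics/ca.png');i2=cv2.imread('pics/cb.png')
w=max(i1.shape[1],i2.shape[1]);v=np.vstack([cv2.copyMakeBorder(i,0,0,0,w-i.shape[1],0) for i in(i1,i2)]);cv2.imwrite('pics/c.png',cv2.resize(v,None,fx=.78,fy=.78))
E
```

```text
[(np.int32(136), np.float64(234.3), np.float64(239.0))] [(np.int32(94), np.float64(317.9), np.float64(204.4))]
knob [ 0.5145 -0.1388  0.1028] [ 0.5112 -0.1415  0.105 ] [ 0.5174 -0.1427  0.105 ]
0 (np.int32(15), np.float64(255.0), np.float64(273.0)) [ 0.5243 -0.17    0.036 ]
1 (np.int32(21), np.float64(404.6), np.float64(323.4)) [ 0.5234 -0.4462  0.036 ]
2 (np.int32(16), np.float64(303.2), np.float64(238.4)) [ 0.688  -0.1755  0.02  ]
0 (np.int32(7), np.float64(312.7), np.float64(243.6)) [ 0.5205 -0.1672  0.036 ]
1 (np.int32(15), np.float64(203.7), np.float64(311.7)) [ 0.52   -0.4467  0.036 ]
2 (np.int32(19), np.float64(394.6), np.float64(276.7)) [ 0.6942 -0.1793  0.02  ]
grey [ 0.5344 -0.4165  0.1068]
head [ 0.7032 -0.1404  0.1128]
wrench/bowl [0.593  0.0019 0.02  ]
```

View pics/c.png

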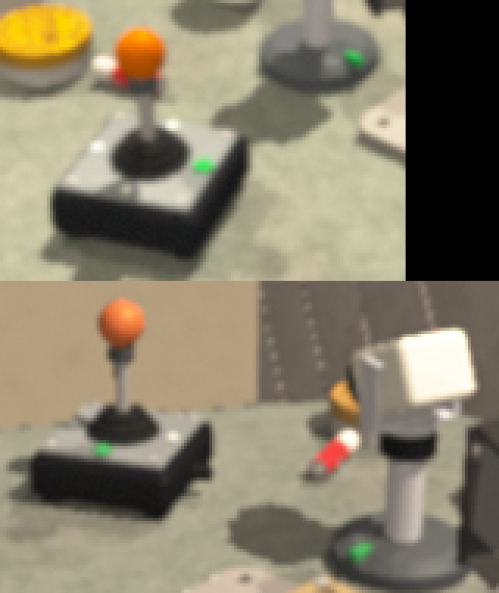

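The knob triangulates to about (0.514, -0.140, 0.103), against a given height of 0.105. The dot is 0.030 m from it towards (0.28, -0.96), against a given 0.0325. My plan is to grip the knob with the fingers closing along console x, so I move above it while turning about -87°.

The manual's scale: shifts go in shares of 0.5 m and turns go in shares of 360 degrees. Converting my numbers, -0.368 m / 0.5 = -0.736, 0.312 m / 0.5 = 0.624, -80 degrees / 360 = -0.2222.

```bash
python3 drive.py '[[-0.092, 0.078, 0, -0.0278, 0.088], [-0.184, 0.156, 0, -0.0556, 0.088], [-0.276, 0.234, 0, -0.0833, 0.088], [-0.368, 0.312, 0, -0.1111, 0.088], [-0.46, 0.39, 0, -0.1389, 0.088], [-0.552, 0.468, 0, -0.1667, 0.088], [-0.644, 0.546, 0, -0.1944, 0.088], [-0.736, 0.624, 0, -0.2222, 0.088]]'
python3 - <<'E'
from plant import ctrl, cam, order, probe_bus
import cv2,numpy as np
o=probe_bus.get_obs();print(o['clock'],o['tool_pos'],o['orientation'],o['joint_pos'])
s=cam.snapshot('wrist');np.savez('pics/w1.npz',p=o['tool_pos'],o=o['orientation'],**s);cv2.imwrite('pics/w1.png',s['frame'][:,:,::-1]);print(s['T_tool_cam'],s['fovy'])
E
```

```text
clock: 1.1
tool_pos: [0.4678, -0.2191, 0.2516]
orientation: [-180.0, 0.0, -80.4]
force: [1.1, -0.2, 0.3]
opening: 0.0876
gripper_force: 0.0
1.1 [ 0.46781147 -0.219092    0.25158137] [-1.79993251e+02  3.81086356e-05 -8.03657443e+01] [-3.30109061e+00  5.54007190e+00 -1.90564697e+01 -1.70259918e-03
 -6.53968887e+01  1.29360551e+01]
[[ 7.20850907e-04 -9.62385151e-01 -2.71687877e-01  7.33178208e-02]
 [ 9.99999721e-01  6.40299247e-04  3.85133923e-04 -8.46911083e-05]
 [-1.96685625e-04 -2.71688079e-01  9.62385343e-01 -1.32738472e-01]
 [ 0.00000000e+00  0.00000000e+00  0.00000000e+00  1.00000000e+00]] 66.95722557127192
```

View pics/w1.png

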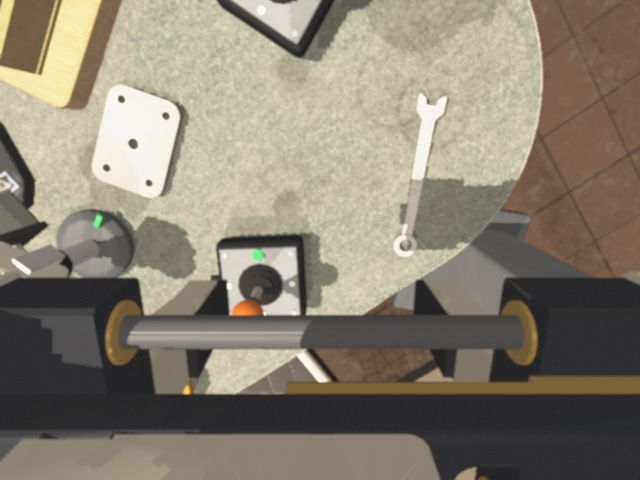

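The wrist view shows the console with its green dot at (258,255), white dots at about (229,286) and (290,286), and the knob at (247,312) partly hidden. I compute its yaw and centre from these.

```bash
python3 - <<'E'
from h import *
from scipy.spatial.transform import Rotation as Ro
np.set_printoptions(precision=4,suppress=True)
z=np.load('pics/w1.npz');s={k:z[k] for k in z}
T=np.eye(4);T[:3,:3]=Ro.from_euler('xyz',s['o'],degrees=True).as_matrix();T[:3,3]=s['p'];C=np.linalg.inv(T@s['T_tool_cam']);s['R']=C[:3,:3];s['t']=C[:3,3]
g=max(blobs(s,'green',(240,240,280,270)));G=plane(s,*g[1:],.036)
print(g,G)
for w in blobs(s,'white',(222,245,302,312),3)+[(0,229,286),(0,290,285)]: print(w,plane(s,*w[1:],.036),np.linalg.norm(plane(s,*w[1:],.036)-G))
h=s['frame'][230:260,210:315].astype(int).sum(2)
# back dark top edge line: first dark row per column
pts=[]
for u in range(228,296,4):
    c=h[:,u-210];v=230+int(np.argmax(c<200));pts.append(plane(s,u,v,.034)[:2])
p=np.array(pts);k=cv2.fitLine(p.astype(np.float32),cv2.DIST_HUBER,0,1e-4,1e-4).ravel();print('edge',k,np.degrees(np.arctan2(k[1],k[0])))
E
```

```text
(np.int32(66), np.float64(257.8), np.float64(254.3)) [ 0.5238 -0.1692  0.036 ]
(np.int32(1800), np.float64(254.3), np.float64(266.6)) [ 0.5257 -0.1555  0.036 ] 0.0138071551875359
(np.int32(24), np.float64(291.5), np.float64(283.5)) [ 0.4857 -0.1436  0.036 ] 0.04593943637025376
(np.int32(470), np.float64(283.4), np.float64(304.1)) [ 0.4907 -0.1192  0.036 ] 0.06003497829069103
(0, 229, 286) [ 0.549 -0.13   0.036] 0.04661214316085297
(0, 290, 285) [ 0.487  -0.1417  0.036 ] 0.04599609233670391
edge [ 0.9769  0.2137  0.5211 -0.1882] 12.338219
```

The dots are 0.0647 m apart (0.065 given). They put the console origin at (0.517, -0.137) with a yaw of about 12°, and the edge fit agrees. I move over the knob and descend.

To row units: 0.14 m / 0.5 = 0.28, -0.074 m / 0.5 = -0.148, -2.4 degrees / 360 = -0.0067.

```bash
python3 drive.py '[[-0.074, -0.064, 0, -0.0067, 0.088], [-0.148, -0.126, 0, -0.0067, 0.088], [-0.148, -0.126, 0, -0.0067, 0.088], [-0.148, -0.126, 0.1, -0.0067, 0.088], [-0.148, -0.126, 0.2, -0.0067, 0.088], [-0.148, -0.126, 0.28, -0.0067, 0.088], [-0.148, -0.126, 0.28, -0.0067, 0.088]]'
python3 - <<'E'
from plant import ctrl, cam, order, probe_bus
from h import *
o=probe_bus.get_obs();print(o['clock'],o['tool_pos'],o['orientation'],o['force'])
s=cam.snapshot('side');cv2.imwrite('pics/s2.png',cv2.resize(s['frame'][120:290,230:450,::-1],None,fx=3,fy=3))
E
```

```text
clock: 2.02
tool_pos: [0.5148, -0.1384, 0.1089]
orientation: [179.6, 0.1, -78.4]
force: [0.0, -0.5, 0.6]
opening: 0.0875
gripper_force: 0.0
2.025 [ 0.51475549 -0.13844981  0.10888537] [ 1.79610405e+02  6.33519133e-02 -7.83670008e+01] [ 0.02720073 -0.45044704  0.58940805]
```

View pics/s2.png

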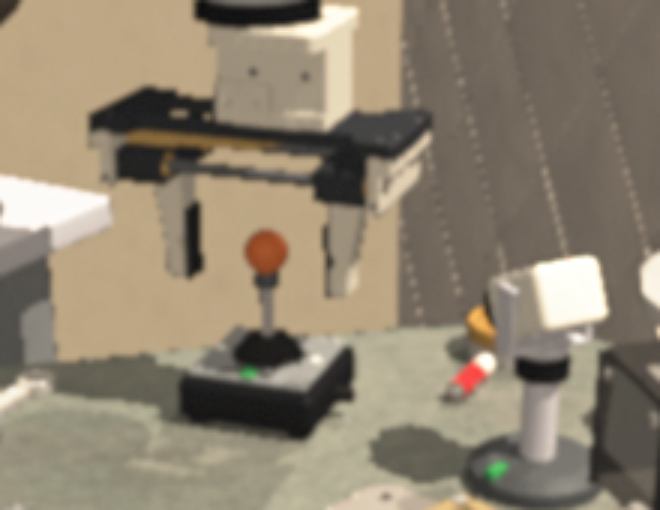

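The knob sits between the pads (crop pixel (266,252)), and the gripper is well clear of the camera. I close on it.

```bash
python3 drive.py '[[0, 0, 0, 0, 0.02], [0, 0, 0, 0, 0.02], [0, 0, 0, 0, 0.02], [0, 0, 0, 0, 0.02], [0, 0, 0, 0, 0.02], [0, 0, 0, 0, 0.02]]'
```

```text
clock: 2.82
tool_pos: [0.5175, -0.1377, 0.1116]
orientation: [180.0, -0.0, -78.3]
force: [-0.4, 0.1, -0.2]
opening: 0.0336
gripper_force: 0.0
```

To row units: 0.026 m / 0.5 = 0.052, 0.018 m / 0.5 = 0.036.

```bash
python3 drive.py '[[0, 0, 0, 0, 0.02], [0, 0, 0, 0, 0.02], [0, 0, 0, 0, 0.02], [0.018, 0, 0.002, 0, 0.02], [0.036, 0, 0.004, 0, 0.02], [0.052, 0, 0.009, 0, 0.02], [0.052, 0, 0.009, 0, 0.02], [0.052, 0, 0.009, 0, 0.02]]'
python3 - <<'E'
from plant import ctrl, cam, order, probe_bus
from h import *
s=cam.snapshot('side');cv2.imwrite('pics/s3.png',cv2.resize(s['frame'][120:290,230:450,::-1],None,fx=3,fy=3))
E
```

```text
clock: 3.82
tool_pos: [0.5228, -0.1633, 0.1071]
orientation: [-180.0, 0.0, -78.3]
force: [-0.6, 4.4, 3.2]
opening: 0.0261
gripper_force: 30.0
```

View pics/s3.png

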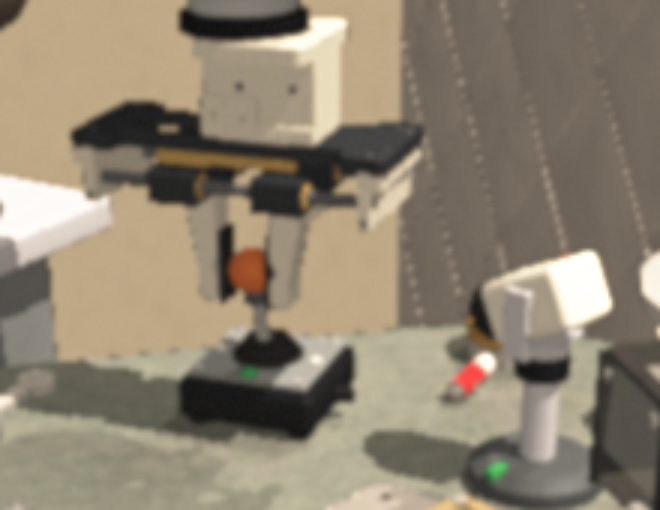

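The knob is held at crop pixel (247,271), tilted towards the dot, with about 4.4 N of reaction. The camera head is turning. I hold it there for 3 s more.

```bash
for i in 1 2 3; do python3 drive.py '[[0, 0, 0, 0, 0.02], [0, 0, 0, 0, 0.02], [0, 0, 0, 0, 0.02], [0, 0, 0, 0, 0.02], [0, 0, 0, 0, 0.02], [0, 0, 0, 0, 0.02], [0, 0, 0, 0, 0.02], [0, 0, 0, 0, 0.02]]' | grep -E 'clock|force'; done
python3 - <<'E'
from plant import ctrl, cam, order, probe_bus
from h import *
s=cam.snapshot('side');cv2.imwrite('pics/s4.png',cv2.resize(s['frame'][120:290,230:450,::-1],None,fx=3,fy=3))
E
```

```text
clock: 4.88
force: [-0.6, 4.6, 3.4]
gripper_force: 30.0
clock: 5.88
force: [0.3, 4.5, 3.4]
gripper_force: 30.0
clock: 6.88
force: [0.1, 3.4, 3.6]
gripper_force: 30.0
```

View pics/s4.png

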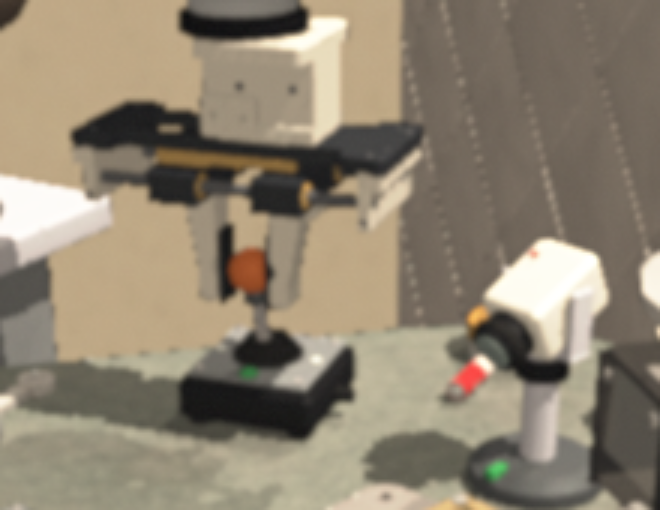

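The lens, at crop pixel (500,338), is now about over the marker at (497,468). I hold for another 1 s and check numerically that the head has stopped.

```bash
python3 drive.py '[[0, 0, 0, 0, 0.02], [0, 0, 0, 0, 0.02], [0, 0, 0, 0, 0.02], [0, 0, 0, 0, 0.02], [0, 0, 0, 0, 0.02], [0, 0, 0, 0, 0.02], [0, 0, 0, 0, 0.02], [0, 0, 0, 0, 0.02]]' | grep clock
python3 - <<'E'
from plant import ctrl, cam, order, probe_bus
from h import *
s=cam.snapshot('side');n=cv2.resize(s['frame'][120:290,230:450,::-1],None,fx=3,fy=3);cv2.imwrite('pics/s5.png',n)
d=cv2.absdiff(n,cv2.imread('pics/s4.png')).max(2)[230:400,450:620];print(d.mean(),(d>60).sum())
E
```

```text
clock: 7.92
0.7296885813148789 0
```

The head is at its stop. I bring the stick upright, open the fingers, then rise.

To row units: -0.026 m / 0.5 = -0.052, -0.0045 m / 0.5 = -0.009.

```bash
python3 drive.py '[[-0.018, 0, -0.005, 0, 0.02], [-0.036, 0, -0.008, 0, 0.02], [-0.052, 0, -0.009, 0, 0.02], [-0.052, 0, -0.009, 0, 0.02], [-0.052, 0, -0.009, 0, 0.088], [-0.052, 0, -0.009, 0, 0.088], [-0.052, 0, -0.009, 0, 0.088], [-0.052, 0, -0.009, 0, 0.088]]'
python3 drive.py '[[0, 0, 0, 0, 0.088], [0, 0, 0, 0, 0.088], [0, 0, 0, 0, 0.088], [0, 0, -0.08, 0, 0.088], [0, 0, -0.16, 0, 0.088], [0, 0, -0.24, 0, 0.088], [0, 0, -0.24, 0, 0.088], [0, 0, -0.24, 0, 0.088]]'
python3 - <<'E'
from plant import ctrl, cam, order, probe_bus
from h import *
a=cam.snapshot('scene');s=cam.snapshot('side');n=cv2.resize(s['frame'][120:290,230:450,::-1],None,fx=3,fy=3);cv2.imwrite('pics/s6.png',n)
print(blobs(a,'orange',(215,220,255,255)),blobs(s,'orange',(305,190,335,215)))
d=cv2.absdiff(n,cv2.imread('pics/s5.png')).max(2)[230:400,450:620];print(d.mean(),(d>60).sum())
E
```

```text
clock: 8.98
tool_pos: [0.5175, -0.1379, 0.1116]
orientation: [-180.0, 0.0, -78.3]
force: [-0.2, -0.5, 0.4]
opening: 0.0609
gripper_force: 0.0
clock: 9.98
tool_pos: [0.5171, -0.1377, 0.2312]
orientation: [180.0, 0.0, -78.3]
force: [0.1, 0.2, 0.4]
opening: 0.0878
gripper_force: 0.0
[(np.int32(171), np.float64(234.8), np.float64(237.5))] [(np.int32(93), np.float64(317.6), np.float64(204.6))]
3.8849826989619376 0
```

View pics/s6.png

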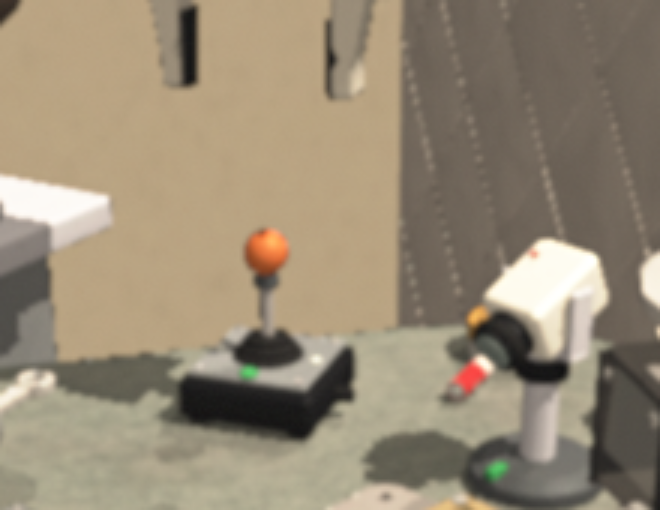

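The stick is upright again with its knob at crop pixel (266,252), as before. The lens is over the marker and the gripper is clear, so I hand in.

```bash
python3 -c "
from plant import ctrl, cam, order, probe_bus
print(order.close_job())"
```

```text
the job is handed in; nothing more can be done
None
```

I handed the job in at about 10 s with the camera at its stop over the green marker, the orange stick upright again and the gripper clear; I didn't go near the grey stick or touch the camera, and no verdict came back.

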